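Tip the tall carton over and stow it in the bay under the wire shelf

ROBOT

A 7-joint arm with a two-finger parallel gripper is mounted at the origin on the work surface. World frame = base frame: x ahead of the robot, y to its left, z up, the work surface at z = 0. Lengths are in m, angles in rad, forces in N, time in s.
With the tool pointing down it reaches from about 0.425 to 0.875 m from the base axis. Payload 4.7 kg.
Tool frame: the origin (TCP) lies at the very end of the fingers, on their centre line; the grasp point (between the pads) lies 19 mm behind it; z points along the fingers, x is the direction in which the jaws open and shut, and the axes are right-handed (so a half turn about z gives the same grasp; the last joint's range is limited). The gripper opens to 85 mm and grips with 20 to 120 N. Pads are 22 mm wide; open, the fingers measure 114 mm over their backs; the gripper's body (76 mm by 85 mm) begins 54 mm behind the grasp point. The pads swing forward as they close: fully open they stand 13 mm farther back than shut.
Start: joints at [1.356, 0.321, -0.07, 1.45, 0.023, 1.371, -0.057], TCP at [0.147, -0.633, 0.231] pointing down, gripper open.
Joint ranges: [-2.86, 2.86], [-0.3, 2.09], [-1.38, 1.24], [0.06, 2.45], [-1.56, 4.7], [0.09, 2.05], [-2.69, 2.69]. Speed limits (rad/s): [2.57, 2.57, 3.14, 3.14, 3.14, 3.14, 3.14].

INTERFACE

Orientations are given as [roll, pitch, yaw] about the fixed x, y, z axes, in that order (R = Rz(yaw) Ry(pitch) Rx(roll)).
In Python, from bench import ctrl gives the robot as it stands.
- The arm moves only by the tool send_rows, never from a script. Its argument "commands" is a list of rows, each a list of 7 numbers: the shift along the tool's x, y, z as a fraction of full scale, then the turn, a rotation vector about the tool's x, y, z as a fraction of full scale, then the closure, from -1 (fully open) to 1 (shut). A call has 1 to 12 rows; each row shifts and turns the commanded pose from where the row before left it, along the tool's axes as they then stand; what a row does not reach is not made up. Full scale, the value 1, is 30 mm for a shift and 5 degrees for a turn. A row lasts 1/12 s, in which the tool goes at most 41.7 mm and 7.16 degrees, less where a joint would pass 70% of its speed; a pose out of reach is approached as far as the arm can. A call with a number of a shift or a turn outside -1 to 1 is refused whole. A call with a gripper value outside its range is refused whole. The fingers move at their own pace and stop on an object; "squeeze" is the grip in N (left out, the last holds). Time passes only in rows, so rows that do not move let the fingers close. It gives the time, the measured TCP pose, the force and the opening at its end, in the units of the state.
- ctrl.state(): the state, without advancing time (a new reading comes with each control period).
- ctrl.grab_frame(name): name is "scene" or "top" or "wrist"; returns the picture (400x640x3 uint8, red, green, blue); there is no depth.
- ctrl.camera_model(name): a dict with "vfov" (degrees; the focal length in pixels is half the picture's height over the tangent of half this angle, whatever the lens; pixels are square), "cx", "cy" (the principal point, pixels), "pose" (4x4, takes a point from camera to world coordinates); the wrist camera has in their place "T_tool_cam" (4x4, takes a point from camera to tool coordinates, whose origin is the TCP and whose axes are the tool frame's). Camera axes: x right, y up, looking along -z (the intrinsics and any distortion apply to the point x, -y, -z); pixel columns grow to the right and rows downward; lengths in m; the calibration is good to about 2 mm. A picture is of the moment at which its call begins: read the wrist's pose just before it. camera_model takes no time and is no camera call.
- ctrl.hand_in(): hands the job in, once; it reports no verdict.
The state is a dict: "t": time; "joints": joint angles; "joint_velocities": joint speeds; "joint_efforts": joint torques, N m; "ee_pos": TCP position; "tcp_rot": TCP orientation; "wrist_force": force on the tool from outside, world axes, zero at the start; "ft_torque": the same for the moment, N m; "width": finger opening in m.
Only numpy, scipy, OpenCV 4.12 (cv2) and the standard library are available. Lean on these libraries where they do the work, as an engineer would, in place of code of your own. Each camera call takes 0.05 s, during which the arm holds its last target.

TASK

The tall cardboard carton under the wire shelf has to be stored lying down: tip it over onto its side towards the bay marked by the blue block, then slide it lengthwise along the bench between that bay's guides until it is fully home, with the sprung white plate at the back of the bay pressed right in against its stop, without ramming it. Leave the two jars, the mug and the bowl where they stand.

Things in the scene. Friction and masses are not known exactly. Their poses are not given: they have to be found in the camera images.
- carton: Cardboard carton, red band near its top, 80 x 80 mm, 190 mm tall, 0.3 to 0.6 kg, too wide to grip. Starts upright, within 0.1 rad of square to the shelf. Origin: centre of its underside; z runs to its top. Pushed low it may slide; pushed near its top it tips once leaned about 23 degrees, and then lies with its underside end facing back, its middle about 100 to 150 mm from where it stood.
- carton_mid (a point): Centre of the carton, 95 mm above its underside on its z axis (40 mm above the bench once it lies on its side).
- rack: Fixed wire shelf on posts, with a guide bay at each end. Origin: on the bench, mid lane; y runs along the lane, x away from the robot (yaw within 0.12 rad). Deck: x -15 to +260 mm, |y| to 480 mm, underside 280 mm up. It hangs over the carton (which starts within 6 mm in x and 30 mm in y of the origin); in front (x below -15 mm) is open, so reach in tilted forward, 40 degrees or so up high, 25 to 30 down low.
- bay_1 (a point): Mouth of the bay at the rack's +y end, on the bench, lane centre, 290 mm from the rack's origin. Beyond it two straight wooden guides, 50 mm high, 12 thick, 96 mm apart inside, run 140 mm further; before it they flare to about 135 mm apart over 42 mm. A rigid end stop with a white sprung plate in front closes it; the plate's face, untouched, is 60 to 100 mm past this point, not known more closely: feel or see it.
- bay_2 (a point): The same for the bay at the rack's -y end.
- home_1 (a joint): Travel in m of the white sprung plate (86 mm wide, 4 to 60 mm above the bench) of bay_1: 0 untouched, 0.008 pressed right in against the rigid stop. Its spring is weak (under 1 N, less than the carton's friction), so it stays in only while something bears on it.
- home_2 (a joint): The same for the plate of bay_2.
- marker_blue: Fixed blue block, 30 x 100 x 70 mm tall, standing just behind (far side of) the back guide of the bay to use: 100 to 125 mm from that bay's mouth point, at the +y or -y end from run to run. Origin: centre of its underside.
- marker_yellow: Fixed yellow block, the same size, behind the guide of the other bay, not to be used.
- jar_amber: Loose amber glaze jar, 64 mm across and 100 mm tall, behind the lane under the shelf. Origin: centre of underside. Leave alone.
- jar_green: Loose green glaze jar, 64 mm across and 100 mm tall, behind the lane under the shelf. Origin: centre of underside. Leave alone.
- mug: Loose white mug, 80 mm across and 90 mm tall, with a handle, on the bench in front of one bay. Origin: centre of underside. Leave alone.
- bowl: Loose terracotta bowl, 120 mm across and 55 mm tall, on the bench in front of the other bay. Origin: centre of underside. Leave alone.

How it is judged:
By the outcome, as a careful person would: the job done as asked, in the order asked, and still so for the second after the job is handed in, with the robot touching nothing.
It also fails if it takes over 51 s, if anything falls off the work surface, if the arm or the gripper's body presses on something with over 40 N, if the wrist force passes 120 N, or if a joint passes its speed limit or range.

## Working session

There is one attempt and no reset: what is moved stays moved. The work goes in short steps, Python scripts to look and compute and a tool call to move; the robot and the scene stay as the last step left them, time stands still between calls to the robot, and variables do not carry over. Pictures are saved under pics/ and viewed, and the job is handed in when it is done.

Besides the shell and the picture viewer there is one more tool, called after "Emit:" as a command line: name --pt "numbers of a row" for each row, then --argument value for the rest. send_rows: Moves the arm, as the interface text tells. Its arguments: {"type":"object","properties":{"commands":{"type":"array"},"squeeze":{"type":"number"}},"required":["commands"]}

```bash
ls; mkdir -p pics
python3 - <<'E'
from bench import ctrl
import cv2,numpy as np
np.set_printoptions(precision=4,suppress=True)
s=ctrl.state();print(s)
for n in ["scene","top"]:
    m=ctrl.camera_model(n);print(n,m)
    im=ctrl.grab_frame(n);cv2.imwrite(f"pics/{n}0.png",im[:,:,::-1])
print(ctrl.camera_model("wrist"))
E
```

```text
pics
{'t': 0.0, 'joints': array([ 1.3561,  0.3218, -0.0701,  1.4517,  0.0226,  1.3708, -0.0569]), 'joint_velocities': array([-0.0001, -0.0016,  0.001 ,  0.0001, -0.0003,  0.0008, -0.001 ]), 'joint_efforts': array([  0.0008, -49.3571,  -0.3821, -31.433 ,   0.0127,   0.0114,
         0.    ]), 'ee_pos': array([ 0.1473, -0.6325,  0.2302]), 'tcp_rot': array([ 3.1415,  0.0019, -1.342 ]), 'wrist_force': array([ 0.1709, -0.0373, -0.2831]), 'ft_torque': array([-0.0065,  0.0067,  0.0276]), 'width': 0.0853815086047106}
scene {'vfov': 57.531759396146185, 'cx': 323.4985003751685, 'cy': 189.170165065981, 'pose': array([[-0.542 ,  0.7954, -0.2713,  0.2812],
       [-0.8404, -0.516 ,  0.1659,  0.1621],
       [-0.008 ,  0.3179,  0.9481,  0.9601],
       [ 0.    ,  0.    ,  0.    ,  1.    ]])}
top {'vfov': 52.7951766173223, 'cx': 315.016423888468, 'cy': 193.31743574544643, 'pose': array([[ 0.0182,  0.9943, -0.1047,  0.3753],
       [-0.9997,  0.0167, -0.0156, -0.02  ],
       [-0.0138,  0.1049,  0.9944,  1.3462],
       [ 0.    ,  0.    ,  0.    ,  1.    ]])}
{'vfov': 58.67156622153343, 'cx': 321.1226829167878, 'cy': 196.65162414558074, 'T_tool_cam': array([[ 1.    , -0.001 , -0.0003,  0.0002],
       [-0.0011, -0.9521, -0.3058, -0.078 ],
       [ 0.    ,  0.3058, -0.9521, -0.1415],
       [ 0.    ,  0.    ,  0.    ,  1.    ]])}
```

View pics/scene0.png

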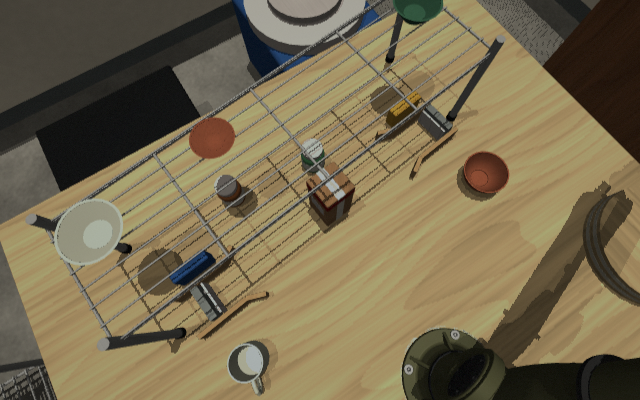

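View pics/top0.png

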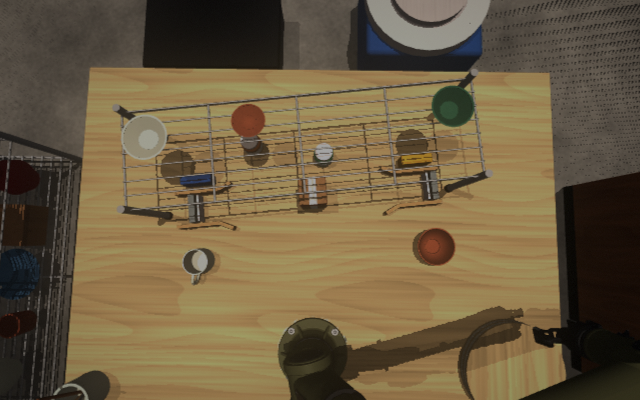

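Run:
```python
import cv2
a=cv2.imread("pics/top0.png")
cv2.imwrite("pics/t_l.png",cv2.resize(a[150:250,100:260],None,fx=5,fy=5,interpolation=cv2.INTER_CUBIC))
cv2.imwrite("pics/t_m.png",cv2.resize(a[110:230,230:390],None,fx=5,fy=5,interpolation=cv2.INTER_CUBIC))
b=cv2.imread("pics/scene0.png")
cv2.imwrite("pics/s_l.png",cv2.resize(b[230:350,150:290],None,fx=5,fy=5,interpolation=cv2.INTER_CUBIC))
cv2.imwrite("pics/s_m.png",cv2.resize(b[130:240,270:390],None,fx=5,fy=5,interpolation=cv2.INTER_CUBIC))
```

```text
(no output)
```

View pics/t_l.png

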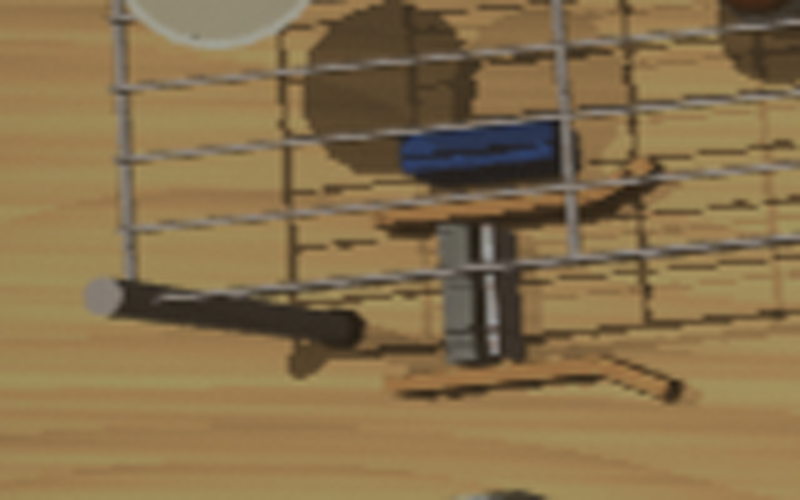

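View pics/t_m.png

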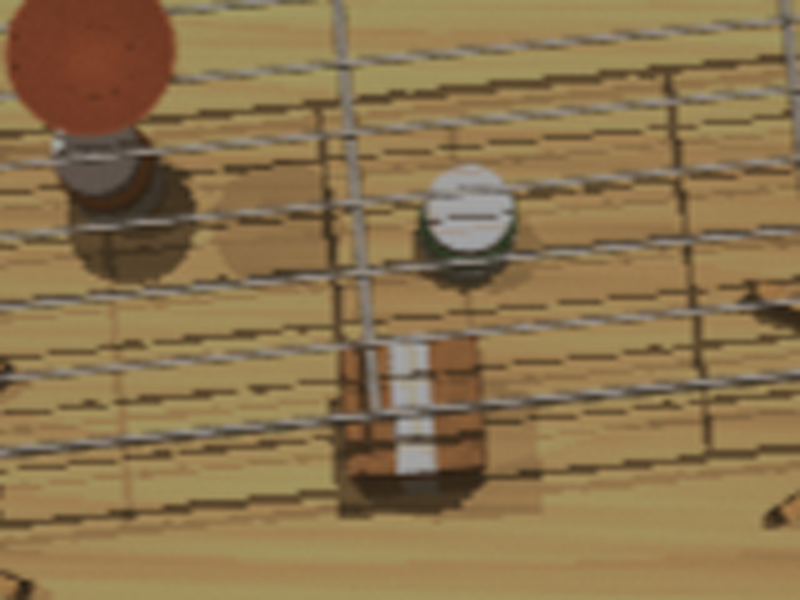

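View pics/s_l.png

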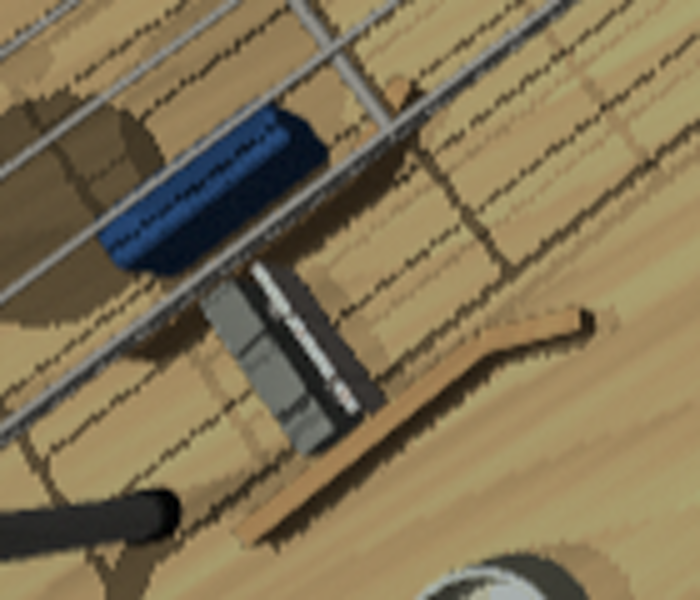

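View pics/s_m.png

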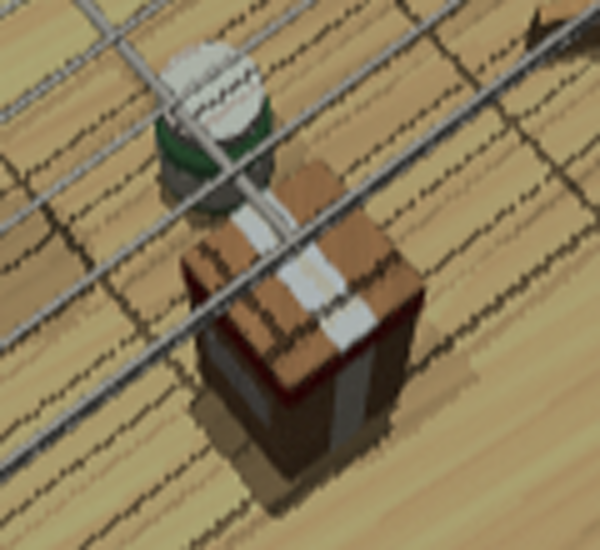

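```bash
cat > h.py <<'E'
import numpy as np
from bench import ctrl
np.set_printoptions(precision=4,suppress=True)
def ray(n,uv,z,m=None,T=None):
    m=m or ctrl.camera_model(n); f=200/np.tan(np.radians(m['vfov']/2))
    T=m['pose'] if T is None else T
    d=T[:3,:3]@np.array([(uv[0]-m['cx'])/f,-(uv[1]-m['cy'])/f,-1.]); o=T[:3,3]
    return o+d*(z-o[2])/d[2]
def proj(n,P):
    m=ctrl.camera_model(n); f=200/np.tan(np.radians(m['vfov']/2));T=m['pose']
    p=T[:3,:3].T@(np.array(P)-T[:3,3]); return np.array([m['cx']+f*p[0]/-p[2],m['cy']-f*p[1]/-p[2]])
E
python3 - <<'E'
from h import *
def L(n,ps,z,sc,off):
    return np.array([ray(n,(p[0]/sc+off[0]-.4,p[1]/sc+off[1]-.4),z)[:2] for p in ps])
tm=(230,110);tl=(100,150);sm=(270,130);sl=(150,230)
a=L("top",[(350,478),(485,472),(345,345),(478,337)],.19,5,tm);print("carton top",a,a.mean(0))
b=L("scene",[(182,260),(288,390),(424,290),(318,160)],.19,5,sm);print("carton scene",b,b.mean(0))
print("sizes",np.linalg.norm(a[0]-a[1]),np.linalg.norm(a[0]-a[2]),np.linalg.norm(b[0]-b[1]),np.linalg.norm(b[1]-b[2]))
print("blue top",L("top",[(402,140),(558,120),(560,170),(405,178)],.07,5,tl).mean(0))
print("blue scene",L("scene",[(275,103),(295,128),(105,237),(122,262)],.07,5,sl).mean(0))
print("plate top",L("top",[(488,222),(495,350)],.06,5,tl),"scene",L("scene",[(260,265),(348,410)],.06,5,sl))
print("near guide top",L("top",[(600,365),(395,385),(675,385)],.05,5,tl),"scene",L("scene",[(485,350),(245,535),(585,318)],.05,5,sl))
print("far guide top",L("top",[(380,218),(560,198),(650,165)],.05,5,tl))
for z in(.28,.29): print("rod",L("top",[(0,450),(800,378)],z,5,tm),L("scene",[(0,470),(600,30)],z,5,sm))
E
```

```text
carton top [[ 0.4619  0.0419]
 [ 0.4667 -0.0357]
 [ 0.5391  0.0465]
 [ 0.5451 -0.0305]] [0.5032 0.0056]
carton scene [[ 0.5381  0.0505]
 [ 0.4614  0.0436]
 [ 0.4672 -0.0326]
 [ 0.5454 -0.0274]] [0.503  0.0086]
sizes 0.07776892922549367 0.07735323661160683 0.07700489716542237 0.07635403284856286
blue top [0.5462 0.3833]
blue scene [0.5475 0.3833]
plate top [[0.5021 0.3798]
 [0.4199 0.3713]] scene [[0.4992 0.3791]
 [0.4173 0.3742]]
near guide top [[0.4118 0.3059]
 [0.3966 0.4379]
 [0.3998 0.257 ]] scene [[0.4074 0.3086]
 [0.3958 0.4425]
 [0.3942 0.2609]]
far guide top [[0.5046 0.4535]
 [0.5196 0.3367]
 [0.5422 0.2789]]
rod [[ 0.4669  0.224 ]
 [ 0.5126 -0.2012]] [[ 0.4736  0.1671]
 [ 0.4996 -0.1349]]
rod [[ 0.4661  0.2217]
 [ 0.5113 -0.1995]] [[ 0.4707  0.167 ]
 [ 0.4964 -0.1306]]
```

```bash
cat >> h.py <<'E'
from scipy.spatial.transform import Rotation as R
def plan(p1,rpy1,n,p0=None,r0=None):
    s=ctrl.state()
    p0=np.array(s['ee_pos'] if p0 is None else p0);R0=R.from_euler('xyz',s['tcp_rot'] if r0 is None else r0);R1=R.from_euler('xyz',rpy1)
    rv=(R0.inv()*R1).as_rotvec(); p1=np.array(p1)
    out=[];p=p0.copy();Rc=R0
    for i in range(1,n+1):
        tp=p0+(p1-p0)*i/n; tR=R0*R.from_rotvec(rv*i/n)
        sh=np.round(Rc.inv().apply(tp-p)/.03,2); tr=np.round((Rc.inv()*tR).as_rotvec()/np.radians(5),2)
        p=p+Rc.apply(sh*.03); Rc=Rc*R.from_rotvec(tr*np.radians(5)); out.append(list(sh)+list(tr))
    a=np.array(out); print("max",abs(a).max(0),"end",p,Rc.as_euler('xyz'))
    for r in out: print([float(x) for x in r])
E
python3 - <<'E'
from h import *
for k,uv,z in [("mug",(197,259),.09),("bowl",(436,246),.055),("green",(323.5,151),.1),("amber",(249,142),.1),("postR",(488,175),.3),("yel",(415,159),.07)]: print(k,ray("top",uv,z))
plan([.42,-.12,.21],[np.pi,-.7,.107],24)
E
```

```text
mug [0.2971 0.3612 0.09  ]
bowl [ 0.35   -0.3857  0.055 ]
green [ 0.6407 -0.0246  0.1   ]
amber [0.666  0.2111 0.1   ]
postR [ 0.541  -0.4538  0.3   ]
yel [ 0.6255 -0.3181  0.07  ]
max [0.61 0.8  0.29 0.25 0.28 0.67] end [ 0.42   -0.1199  0.2099] [ 3.1413 -0.6998  0.1074]
[-0.61, -0.53, 0.03, 0.24, 0.27, -0.66]
[-0.57, -0.56, 0.03, 0.24, 0.28, -0.66]
[-0.55, -0.6, 0.02, 0.24, 0.27, -0.66]
[-0.51, -0.63, 0.03, 0.24, 0.27, -0.67]
[-0.47, -0.65, 0.02, 0.24, 0.28, -0.66]
[-0.43, -0.68, 0.03, 0.25, 0.27, -0.66]
[-0.4, -0.7, 0.04, 0.24, 0.27, -0.66]
[-0.36, -0.72, 0.04, 0.24, 0.28, -0.66]
[-0.31, -0.75, 0.05, 0.24, 0.27, -0.66]
[-0.27, -0.75, 0.06, 0.24, 0.27, -0.67]
[-0.23, -0.77, 0.07, 0.24, 0.28, -0.66]
[-0.19, -0.78, 0.07, 0.24, 0.27, -0.66]
[-0.14, -0.79, 0.1, 0.24, 0.27, -0.66]
[-0.1, -0.8, 0.1, 0.24, 0.28, -0.66]
[-0.06, -0.79, 0.12, 0.24, 0.27, -0.66]
[-0.01, -0.8, 0.14, 0.24, 0.28, -0.66]
[0.03, -0.79, 0.15, 0.24, 0.27, -0.67]
[0.07, -0.79, 0.17, 0.25, 0.27, -0.66]
[0.11, -0.77, 0.19, 0.24, 0.28, -0.66]
[0.15, -0.77, 0.21, 0.24, 0.27, -0.66]
[0.19, -0.75, 0.23, 0.24, 0.27, -0.66]
[0.23, -0.73, 0.25, 0.24, 0.28, -0.66]
[0.26, -0.72, 0.27, 0.24, 0.27, -0.67]
[0.29, -0.69, 0.29, 0.24, 0.27, -0.66]
```

Emit:
send_rows --pt "-0.61 -0.53 0.03 0.24 0.27 -0.66 1" --pt "-0.57 -0.56 0.03 0.24 0.28 -0.66 1" --pt "-0.55 -0.6 0.02 0.24 0.27 -0.66 1" --pt "-0.51 -0.63 0.03 0.24 0.27 -0.67 1" --pt "-0.47 -0.65 0.02 0.24 0.28 -0.66 1" --pt "-0.43 -0.68 0.03 0.25 0.27 -0.66 1" --pt "-0.4 -0.7 0.04 0.24 0.27 -0.66 1" --pt "-0.36 -0.72 0.04 0.24 0.28 -0.66 1" --pt "-0.31 -0.75 0.05 0.24 0.27 -0.66 1" --pt "-0.27 -0.75 0.06 0.24 0.27 -0.67 1" --pt "-0.23 -0.77 0.07 0.24 0.28 -0.66 1" --pt "-0.19 -0.78 0.07 0.24 0.27 -0.66 1" --squeeze 20

```text
t: 1.1
ee_pos: [0.2838, -0.3754, 0.2204]
tcp_rot: [-3.0, -0.348, -0.663]
wrist_force: [0.1, 0.3, -0.2]
width: 0.0002
```

Emit:
send_rows --pt "-0.14 -0.79 0.1 0.24 0.27 -0.66 1" --pt "-0.1 -0.8 0.1 0.24 0.28 -0.66 1" --pt "-0.06 -0.79 0.12 0.24 0.27 -0.66 1" --pt "-0.01 -0.8 0.14 0.24 0.28 -0.66 1" --pt "0.03 -0.79 0.15 0.24 0.27 -0.67 1" --pt "0.07 -0.79 0.17 0.25 0.27 -0.66 1" --pt "0.11 -0.77 0.19 0.24 0.28 -0.66 1" --pt "0.15 -0.77 0.21 0.24 0.27 -0.66 1" --pt "0.19 -0.75 0.23 0.24 0.27 -0.66 1" --pt "0.23 -0.73 0.25 0.24 0.28 -0.66 1" --pt "0.26 -0.72 0.27 0.24 0.27 -0.67 1" --pt "0.29 -0.69 0.29 0.24 0.27 -0.66 1"

```text
t: 2.1
ee_pos: [0.4564, -0.1746, 0.1873]
tcp_rot: [-3.081, -0.687, 0.099]
wrist_force: [0.7, 0.5, 1.2]
width: 0.0002
```

Run:
```python
from h import *
s=ctrl.state();print(s['ee_pos'],s['tcp_rot'],s['joints'],s['joint_velocities'])
plan([.505,-.085,.168],[np.pi,-.7,.107],9)
```

```text
[ 0.4564 -0.1746  0.1873] [-3.0811 -0.6866  0.0986] [ 0.8684 -0.3008 -0.1685  2.3362 -0.8327  0.8106  1.3207] [-0.4817  0.0003 -0.0215  0.1785 -0.5154 -0.2479  0.7415]
max [0.12 0.31 0.21 0.07 0.02 0.01] end [ 0.5048 -0.0849  0.168 ] [-3.1416 -0.6999  0.1071]
[0.12, -0.3, 0.21, -0.07, 0.02, -0.01]
[0.12, -0.3, 0.2, -0.07, 0.01, -0.01]
[0.12, -0.31, 0.21, -0.07, 0.02, -0.01]
[0.11, -0.3, 0.2, -0.07, 0.02, -0.01]
[0.12, -0.3, 0.2, -0.07, 0.01, -0.0]
[0.12, -0.31, 0.2, -0.07, 0.02, -0.01]
[0.12, -0.31, 0.2, -0.07, 0.02, -0.01]
[0.12, -0.31, 0.2, -0.07, 0.01, -0.01]
[0.11, -0.31, 0.19, -0.07, 0.02, -0.01]
```

Emit:
send_rows --pt "0.12 -0.3 0.21 -0.07 0.02 -0.01 1" --pt "0.12 -0.3 0.2 -0.07 0.01 -0.01 1" --pt "0.12 -0.31 0.21 -0.07 0.02 -0.01 1" --pt "0.11 -0.3 0.2 -0.07 0.02 -0.01 1"

```text
t: 2.43
ee_pos: [0.4835, -0.1397, 0.1748]
tcp_rot: [-3.102, -0.69, 0.1]
wrist_force: [0.0, 0.2, 0.7]
width: -0.0001
```

Run:
```python
from h import *
s=ctrl.state();print(s['ee_pos'],s['tcp_rot'],s['joints'],s['joint_velocities'])
plan([.505,-.085,.168],[np.pi,-.7,.107],6)
```

```text
[ 0.4835 -0.1397  0.1748] [-3.1022 -0.6901  0.0997] [ 0.7202 -0.3008 -0.1764  2.3647 -0.8186  0.6754  1.2044] [-0.4359 -0.0001 -0.0337  0.0864  0.0605 -0.4069 -0.3553]
max [0.1  0.29 0.14 0.07 0.02 0.02] end [ 0.5051 -0.0851  0.168 ] [ 3.1412 -0.6998  0.1074]
[0.09, -0.29, 0.14, -0.07, 0.02, -0.01]
[0.09, -0.28, 0.13, -0.06, 0.02, -0.01]
[0.09, -0.29, 0.13, -0.07, 0.02, -0.01]
[0.09, -0.29, 0.13, -0.07, 0.01, -0.01]
[0.1, -0.28, 0.13, -0.06, 0.02, -0.02]
[0.09, -0.29, 0.13, -0.07, 0.02, -0.01]
```

Run:
```python
from h import *
plan([.51,-.08,.165],[np.pi,-.65,.107],6)
```

```text
max [0.11 0.32 0.17 0.07 0.08 0.01] end [ 0.5099 -0.0799  0.165 ] [ 3.1413 -0.6501  0.1074]
[0.1, -0.31, 0.17, -0.07, -0.08, -0.01]
[0.11, -0.31, 0.16, -0.06, -0.07, -0.01]
[0.11, -0.31, 0.17, -0.07, -0.08, -0.01]
[0.1, -0.31, 0.16, -0.07, -0.08, -0.01]
[0.11, -0.31, 0.16, -0.06, -0.07, -0.01]
[0.11, -0.32, 0.15, -0.07, -0.08, -0.01]
```

Emit:
send_rows --pt "0.1 -0.31 0.17 -0.07 -0.08 -0.01 1" --pt "0.11 -0.31 0.16 -0.06 -0.07 -0.01 1" --pt "0.11 -0.31 0.17 -0.07 -0.08 -0.01 1" --pt "0.1 -0.31 0.16 -0.07 -0.08 -0.01 1" --pt "0 0 0 0 0 0 1"

```text
t: 2.85
ee_pos: [0.5029, -0.0988, 0.1671]
tcp_rot: [-3.128, -0.662, 0.11]
wrist_force: [-0.8, -0.1, -0.0]
width: 0.0001
```

Run:
```python
from h import *
import cv2
s=ctrl.state();print(s['ee_pos'],s['tcp_rot'],s['joints'],s['joint_velocities'])
im=ctrl.grab_frame("scene")[120:260,230:430,::-1];cv2.imwrite("pics/s1.png",cv2.resize(im,None,fx=4,fy=4))
print(ctrl.state()['ee_pos'])
plan([.51,-.08,.165],[np.pi,-.65,.107],5)
```

```text
[ 0.5029 -0.0988  0.1671] [-3.1278 -0.6618  0.1097] [ 0.575  -0.3015 -0.205   2.3666 -0.6943  0.5747  0.9725] [ 0.0341 -0.002   0.0391  0.0052 -0.0248  0.0134  0.0831]
[ 0.5027 -0.1002  0.1673]
max [0.04 0.13 0.06 0.04 0.03 0.01] end [ 0.51   -0.0801  0.1649] [-3.141  -0.6502  0.1065]
[0.04, -0.13, 0.05, -0.03, -0.03, 0.0]
[0.04, -0.13, 0.05, -0.04, -0.03, 0.01]
[0.04, -0.12, 0.06, -0.03, -0.03, -0.0]
[0.04, -0.13, 0.05, -0.03, -0.02, 0.0]
[0.04, -0.13, 0.05, -0.03, -0.03, 0.01]
```

View pics/s1.png

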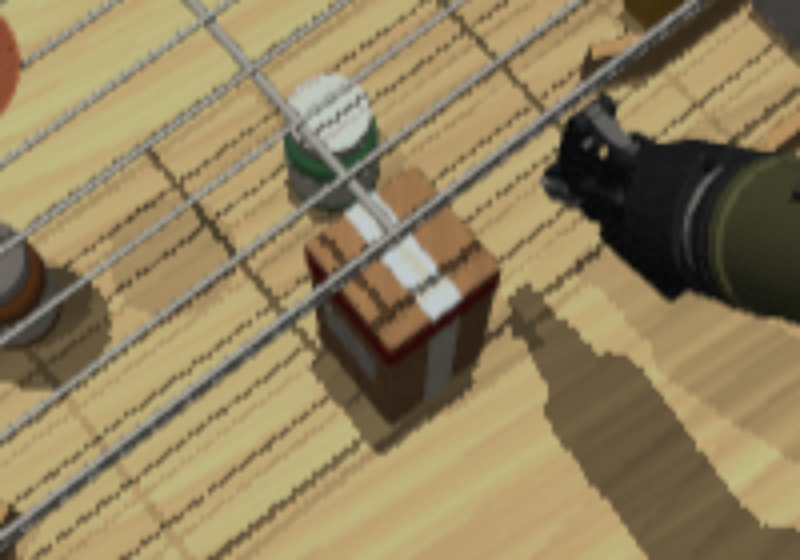

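Run:
```python
from h import *
plan([.512,-.055,.168],[np.pi,-.63,.107],5)
```

```text
max [0.08 0.3  0.06 0.04 0.08 0.01] end [ 0.512  -0.0551  0.1679] [-3.1411 -0.6301  0.1067]
[0.08, -0.29, 0.06, -0.03, -0.07, 0.0]
[0.08, -0.29, 0.05, -0.04, -0.08, 0.01]
[0.07, -0.3, 0.06, -0.03, -0.07, 0.0]
[0.08, -0.29, 0.05, -0.03, -0.08, 0.0]
[0.08, -0.29, 0.06, -0.03, -0.07, 0.01]
```

Emit:
send_rows --pt "0.08 -0.29 0.06 -0.03 -0.07 0 1" --pt "0.08 -0.29 0.05 -0.04 -0.08 0.01 1" --pt "0.07 -0.3 0.06 -0.03 -0.07 0 1" --pt "0.08 -0.29 0.05 -0.03 -0.08 0 1" --pt "0.08 -0.29 0.06 -0.03 -0.07 0.01 1"

```text
t: 3.32
ee_pos: [0.5149, -0.0585, 0.1664]
tcp_rot: [-3.139, -0.629, 0.101]
wrist_force: [0.9, 0.5, 0.3]
width: -0.0001
```

Run:
```python
from h import *
s=ctrl.state();print(s['ee_pos'],s['tcp_rot'],s['joints'],s['wrist_force'])
plan([.505,.035,.168],[np.pi,-.63,.107],17)
```

```text
[ 0.5149 -0.0585  0.1664] [-3.1394 -0.6291  0.1013] [ 0.4106 -0.301  -0.2038  2.3521 -0.4856  0.5244  0.6528] [0.9197 0.5325 0.326 ]
max [0.01 0.19 0.01 0.01 0.01 0.01] end [0.5051 0.0349 0.168 ] [ 3.1415 -0.63    0.1067]
[0.0, -0.18, -0.0, 0.0, 0.0, -0.0]
[0.0, -0.19, -0.0, 0.0, 0.0, -0.01]
[0.0, -0.18, -0.01, 0.0, 0.0, 0.0]
[0.01, -0.19, 0.0, 0.0, 0.0, -0.0]
[-0.0, -0.18, -0.0, 0.0, 0.0, -0.01]
[-0.0, -0.19, -0.0, 0.0, 0.0, 0.0]
[-0.0, -0.18, -0.01, 0.01, 0.0, -0.0]
[0.0, -0.18, 0.0, -0.0, 0.0, -0.0]
[0.0, -0.19, -0.0, -0.0, 0.01, -0.01]
[0.0, -0.18, -0.0, -0.0, -0.0, -0.0]
[0.01, -0.19, -0.01, -0.0, -0.0, -0.0]
[-0.0, -0.18, 0.0, -0.0, -0.0, -0.01]
[-0.0, -0.19, -0.0, -0.0, -0.0, -0.0]
[0.0, -0.18, -0.0, 0.0, -0.0, -0.0]
[0.0, -0.19, -0.01, 0.0, -0.0, -0.01]
[0.01, -0.18, 0.0, 0.0, -0.0, 0.0]
[-0.0, -0.18, -0.0, 0.0, 0.0, -0.0]
```

Emit:
send_rows --pt "0 -0.18 0 0 0 0 1" --pt "0 -0.18 0 0 0 0 1" --pt "0 -0.18 0 0 0 0 1" --pt "0 -0.18 0 0 0 0 1" --pt "0 -0.18 0 0 0 0 1" --pt "0 -0.18 0 0 0 0 1" --pt "0 -0.18 0 0 0 0 1"

```text
t: 3.9
ee_pos: [0.5211, -0.0253, 0.1649]
tcp_rot: [-3.139, -0.631, 0.099]
wrist_force: [-1.1, -0.8, 2.4]
width: 0.0001
```

Run:
```python
from h import *
import cv2
s=ctrl.state();print(s['ee_pos'],s['tcp_rot'],s['joints'],s['wrist_force'])
im=ctrl.grab_frame("scene")[120:260,230:430,::-1];cv2.imwrite("pics/s2.png",cv2.resize(im,None,fx=4,fy=4))
```

```text
[ 0.5211 -0.0253  0.1649] [-3.1393 -0.6312  0.0991] [ 0.2688 -0.3016 -0.1756  2.3581 -0.3559  0.4812  0.4501] [-1.0706 -0.7616  2.3562]
```

View pics/s2.png

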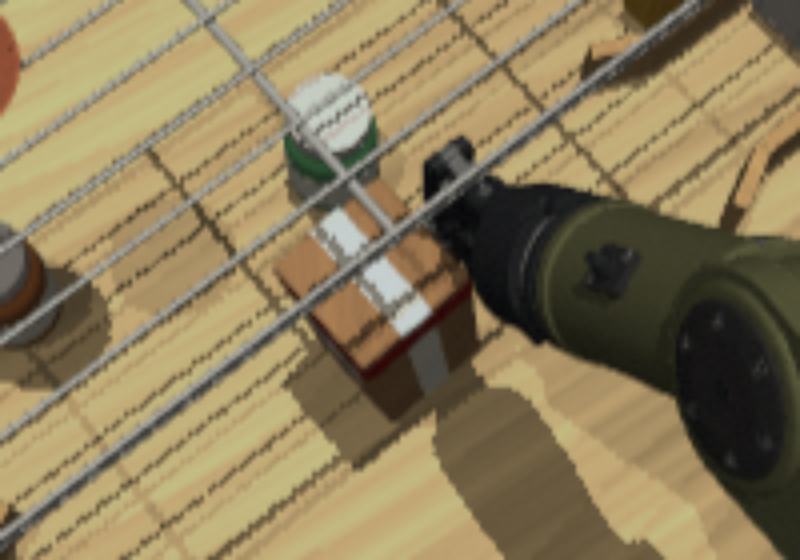

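Run:
```python
from h import *
plan([.510,.035,.148],[np.pi,-.64,.1],11)
```

```text
max [0.04 0.18 0.04 0.01 0.02 0.01] end [0.5101 0.035  0.1481] [-3.1413 -0.6403  0.0996]
[-0.04, -0.18, 0.03, -0.0, 0.01, 0.0]
[-0.04, -0.18, 0.03, -0.01, 0.01, 0.0]
[-0.03, -0.17, 0.03, -0.0, 0.02, 0.0]
[-0.04, -0.18, 0.04, -0.01, 0.01, 0.0]
[-0.04, -0.18, 0.03, -0.0, 0.01, 0.0]
[-0.04, -0.18, 0.03, -0.01, 0.01, 0.0]
[-0.03, -0.18, 0.03, -0.0, 0.02, 0.0]
[-0.04, -0.18, 0.03, -0.01, 0.01, 0.0]
[-0.04, -0.18, 0.03, -0.0, 0.01, 0.01]
[-0.04, -0.17, 0.03, -0.01, 0.01, -0.0]
[-0.03, -0.18, 0.03, -0.0, 0.02, -0.0]
```

Emit:
send_rows --pt "-0.04 -0.18 0.03 0 0.01 0 1" --pt "-0.04 -0.18 0.03 0 0.01 0 1" --pt "-0.04 -0.18 0.03 0 0.01 0 1" --pt "-0.04 -0.18 0.03 0 0.01 0 1"

```text
t: 4.28
ee_pos: [0.5175, -0.0009, 0.1545]
tcp_rot: [-3.136, -0.628, 0.102]
wrist_force: [0.7, -0.5, 0.8]
width: -0.0002
```

Run:
```python
from h import *
import cv2
s=ctrl.state();print(s['ee_pos'],s['tcp_rot'],s['joints'],s['wrist_force'])
im=ctrl.grab_frame("scene")[120:260,230:430,::-1];cv2.imwrite("pics/s3.png",cv2.resize(im,None,fx=4,fy=4))
```

```text
[ 0.5175 -0.0009  0.1545] [-3.1362 -0.6277  0.1021] [ 0.2112 -0.3009 -0.1899  2.3786 -0.298   0.4498  0.3439] [ 0.6518 -0.4817  0.8261]
```

View pics/s3.png

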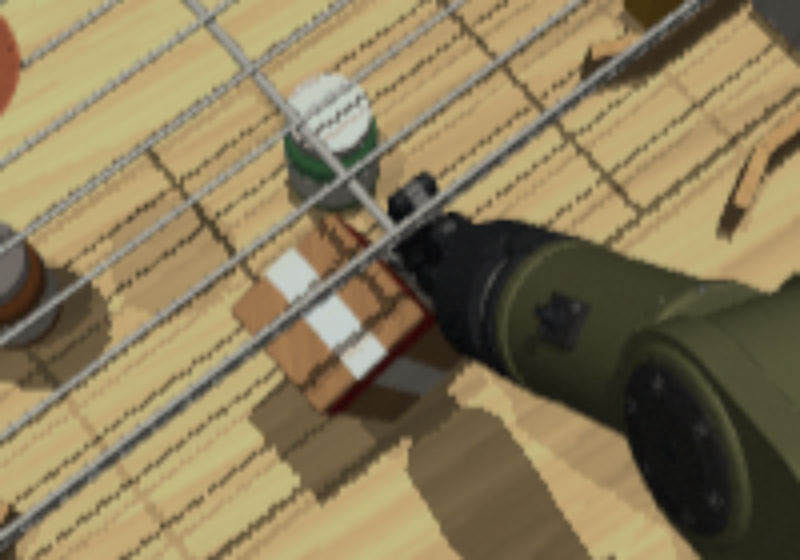

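Tipping straight; the hand is clear of the rail. Continuing.

Emit:
send_rows --pt "-0.04 -0.18 0.03 0 0.01 0 1" --pt "-0.04 -0.18 0.03 0 0.01 0 1" --pt "-0.04 -0.18 0.03 0 0.01 0 1" --pt "-0.04 -0.18 0.03 0 0.01 0 1" --pt "-0.04 -0.18 0.03 0 0.01 0 1" --pt "-0.04 -0.18 0.03 0 0 0 1"

```text
t: 4.83
ee_pos: [0.513, 0.0313, 0.1447]
tcp_rot: [-3.136, -0.63, 0.103]
wrist_force: [0.5, -0.4, -0.1]
width: 0.0001
```

Run:
```python
from h import *
import cv2
s=ctrl.state();print(s['ee_pos'],s['tcp_rot'],s['joints'],s['wrist_force'])
im=ctrl.grab_frame("scene")[120:260,230:430,::-1];cv2.imwrite("pics/s4.png",cv2.resize(im,None,fx=4,fy=4))
```

```text
[0.513  0.0313 0.1447] [-3.1357 -0.6303  0.1028] [ 0.1064 -0.3015 -0.1915  2.4024 -0.1689  0.4091  0.1429] [ 0.4665 -0.4012 -0.1126]
```

View pics/s4.png

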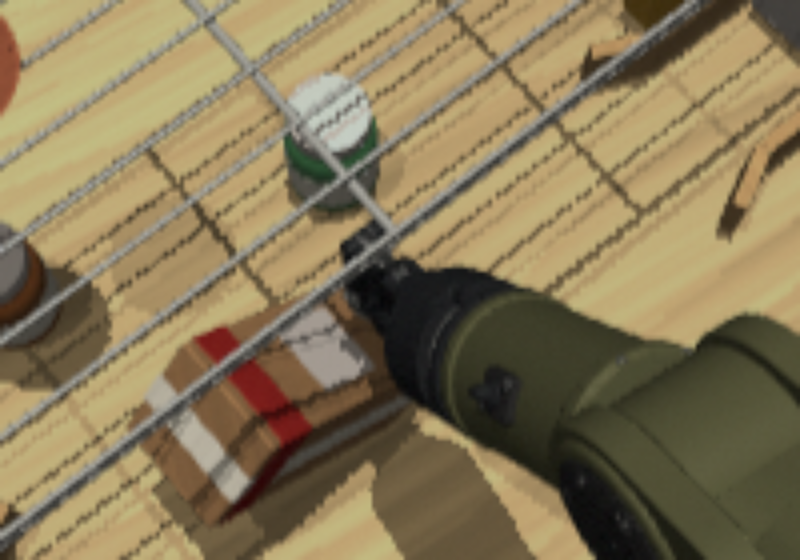

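Emit:
send_rows --pt "0 0.5 0 0 0 0 1" --pt "0 0.8 0 0 0 0 1" --pt "0 0.8 0 0 0 0 1" --pt "0 0.8 0 0 0 0 0.2" --pt "0 0.4 0 0 0 0 0.2"

```text
t: 5.3
ee_pos: [0.5243, -0.0702, 0.1453]
tcp_rot: [-3.136, -0.633, 0.1]
wrist_force: [-0.3, -0.5, -0.3]
width: 0.0232
```

Run:
```python
from h import *
import cv2
s=ctrl.state();print(s['ee_pos'],s['tcp_rot'],s['joints'],s['wrist_force'],s['width'])
im=ctrl.grab_frame("scene")[:,:,::-1];cv2.imwrite("pics/scene5.png",im);cv2.imwrite("pics/s5.png",cv2.resize(im[170:310,190:390],None,fx=4,fy=4,interpolation=cv2.INTER_CUBIC))
im=ctrl.grab_frame("top")[:,:,::-1];cv2.imwrite("pics/top5.png",im);cv2.imwrite("pics/t5.png",cv2.resize(im[140:240,180:340],None,fx=5,fy=5,interpolation=cv2.INTER_CUBIC))
```

```text
[ 0.5243 -0.0702  0.1453] [-3.1361 -0.6326  0.1001] [ 0.0329 -0.2539  0.1587  2.3677 -0.3368  0.4387  0.5637] [-0.274  -0.5101 -0.3015] 0.023163294408354428
```

View pics/s5.png

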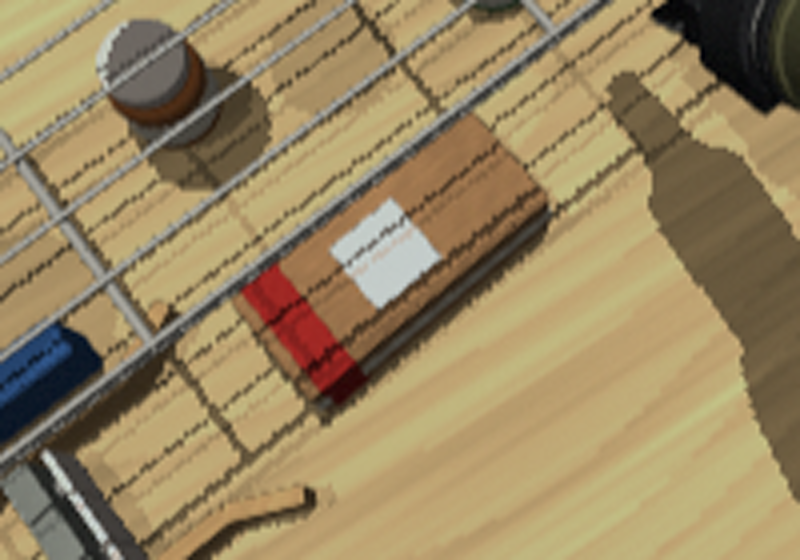

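View pics/t5.png

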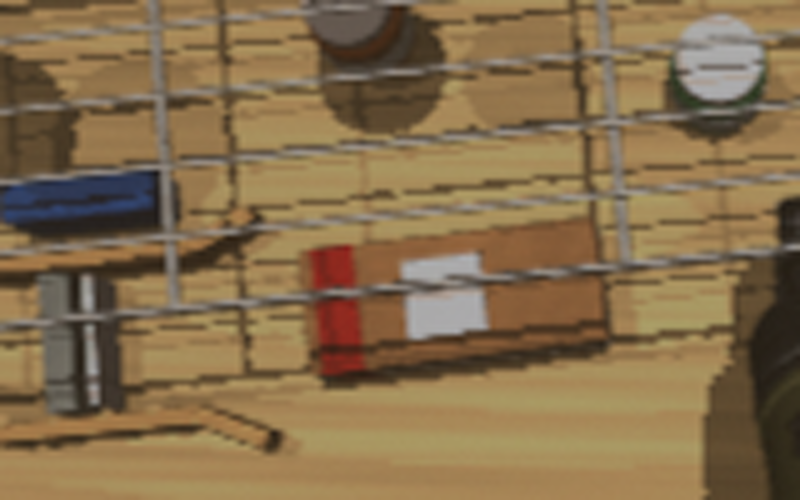

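Run:
```python
from h import *
def L(n,ps,z,sc,off):
    return np.array([ray(n,(p[0]/sc+off[0]-.4,p[1]/sc+off[1]-.4),z)[:2] for p in ps])
for n,a in [("top",L("top",[(303,252),(322,373),(606,343),(595,217)],.08,5,(180,140))),("scene",L("scene",[(240,293),(330,400),(548,208),(465,115)],.08,4,(190,170)))]:
    print(n,a,a.mean(0)); f=(a[0]+a[1])/2;r=(a[2]+a[3])/2; d=f-r; print("front",f,"rear",r,"len",np.linalg.norm(d),"yaw",-d[0]/d[1])
    lane=lambda y:.4595-.107*(y-.376)
    print("lane x at front,rear",lane(f[1]),lane(r[1]))
```

```text
top [[0.5152 0.2373]
 [0.4387 0.2224]
 [0.4607 0.0438]
 [0.5406 0.0525]] [0.4888 0.139 ]
front [0.477  0.2299] rear [0.5007 0.0482] len 0.1832368747761066 yaw 0.13053803931291622
lane x at front,rear 0.4751354888738049 0.49457689167173335
scene [[0.5152 0.2334]
 [0.4302 0.2197]
 [0.4578 0.0475]
 [0.5368 0.0587]] [0.485  0.1398]
front [0.4727 0.2266] rear [0.4973 0.0531] len 0.17518598721135323 yaw 0.14182216298115788
lane x at front,rear 0.47549113570464485 0.49405032021929307
```

Run:
```python
from h import *
plan([.50,-.03,.044],[np.pi,-.48,.115],9)
```

```text
max [0.28 0.16 0.29 0.01 0.2  0.02] end [ 0.5    -0.0299  0.0442] [-3.1414 -0.4803  0.1154]
[-0.28, -0.15, 0.26, 0.0, -0.19, -0.02]
[-0.28, -0.16, 0.26, 0.01, -0.2, -0.01]
[-0.27, -0.15, 0.27, -0.0, -0.19, -0.02]
[-0.27, -0.15, 0.27, 0.0, -0.2, -0.02]
[-0.26, -0.16, 0.28, 0.0, -0.19, -0.02]
[-0.26, -0.15, 0.28, 0.01, -0.19, -0.01]
[-0.25, -0.16, 0.29, 0.0, -0.2, -0.02]
[-0.25, -0.15, 0.29, 0.0, -0.19, -0.02]
[-0.24, -0.16, 0.29, 0.01, -0.19, -0.02]
```

Emit:
send_rows --pt "-0.28 -0.15 0.26 0 -0.19 -0.02 0.2" --pt "-0.28 -0.16 0.26 0.01 -0.2 -0.01 0.2" --pt "-0.27 -0.15 0.27 0 -0.19 -0.02 0.2" --pt "-0.27 -0.15 0.27 0 -0.2 -0.02 0.2" --pt "-0.26 -0.16 0.28 0 -0.19 -0.02 0.2" --pt "-0.26 -0.15 0.28 0.01 -0.19 -0.01 0.2" --pt "-0.25 -0.16 0.29 0 -0.2 -0.02 0.2" --pt "-0.25 -0.15 0.29 0 -0.19 -0.02 0.2" --pt "-0.24 -0.16 0.29 0.01 -0.19 -0.02 0.2" --pt "0 0 0 0 0 0 0.2"

```text
t: 6.23
ee_pos: [0.4981, -0.0265, 0.0414]
tcp_rot: [-3.142, -0.475, 0.121]
wrist_force: [0.1, -0.3, -0.5]
width: 0.0345
```

Run:
```python
from h import *
s=ctrl.state();print(s['ee_pos'],s['tcp_rot'],s['joints'],s['wrist_force'],s['width'])
plan([.495,.02,.044],[np.pi,-.48,.115],5)
```

```text
[ 0.4981 -0.0265  0.0414] [-3.1416 -0.4747  0.1215] [ 0.0295 -0.0739  0.0292  2.4072 -0.236   0.3492  0.3838] [ 0.0861 -0.2823 -0.5182] 0.03453123958876071
max [0.03 0.31 0.01 0.01 0.02 0.02] end [0.4949 0.0199 0.044 ] [-3.141  -0.48    0.1146]
[0.02, -0.31, -0.01, -0.01, 0.01, 0.01]
[0.03, -0.31, -0.01, -0.0, 0.01, 0.02]
[0.02, -0.31, -0.0, -0.01, 0.02, 0.01]
[0.02, -0.31, -0.01, -0.01, 0.01, 0.01]
[0.02, -0.31, -0.01, -0.0, 0.01, 0.02]
```

Emit:
send_rows --pt "0.02 -0.31 -0.01 0 0.01 0.01 0.2" --pt "0.03 -0.31 -0.01 0 0.01 0.02 0.2" --pt "0.02 -0.31 0 0 0.02 0.01 0.2" --pt "0.02 -0.31 -0.01 0 0.01 0.01 0.2" --pt "0 -0.2 0 0 0 0.01 0.2" --pt "0 -0.2 0 0 0 0 0.2" --pt "0 -0.2 0 0 0 0 0.2" --pt "0 -0.2 0 0 0 0 0.2"

```text
t: 6.9
ee_pos: [0.4949, 0.0335, 0.0465]
tcp_rot: [-3.14, -0.485, 0.114]
wrist_force: [0.2, -0.3, 0.0]
width: 0.0341
```

Run:
```python
from h import *
import cv2
s=ctrl.state();print(s['ee_pos'],s['tcp_rot'],s['joints'],s['wrist_force'],s['width'])
plan([.482,.12,.044],[np.pi,-.48,.107],10)
im=ctrl.grab_frame("top")[:,:,::-1];cv2.imwrite("pics/t6.png",cv2.resize(im[140:240,180:340],None,fx=5,fy=5,interpolation=cv2.INTER_CUBIC))
```

```text
[0.4949 0.0335 0.0465] [-3.1397 -0.4852  0.1138] [ 0.0176 -0.0977 -0.1358  2.4191 -0.0363  0.3342  0.0248] [ 0.1983 -0.2697  0.0438] 0.0340652735173208
max [0.02 0.3  0.01 0.01 0.01 0.01] end [0.4819 0.1199 0.0439] [ 3.1415 -0.48    0.1069]
[-0.01, -0.29, 0.0, -0.01, -0.01, 0.01]
[-0.02, -0.29, 0.01, -0.0, -0.0, 0.0]
[-0.01, -0.29, -0.0, -0.01, -0.01, 0.01]
[-0.01, -0.3, 0.0, -0.0, -0.0, 0.01]
[-0.02, -0.29, 0.01, -0.01, -0.01, 0.0]
[-0.01, -0.29, -0.0, -0.01, -0.01, 0.01]
[-0.01, -0.29, 0.0, -0.0, -0.0, 0.01]
[-0.02, -0.29, 0.0, -0.01, -0.01, 0.01]
[-0.01, -0.29, 0.0, -0.0, -0.0, 0.0]
[-0.02, -0.29, 0.01, -0.01, -0.01, 0.01]
```

View pics/t6.png

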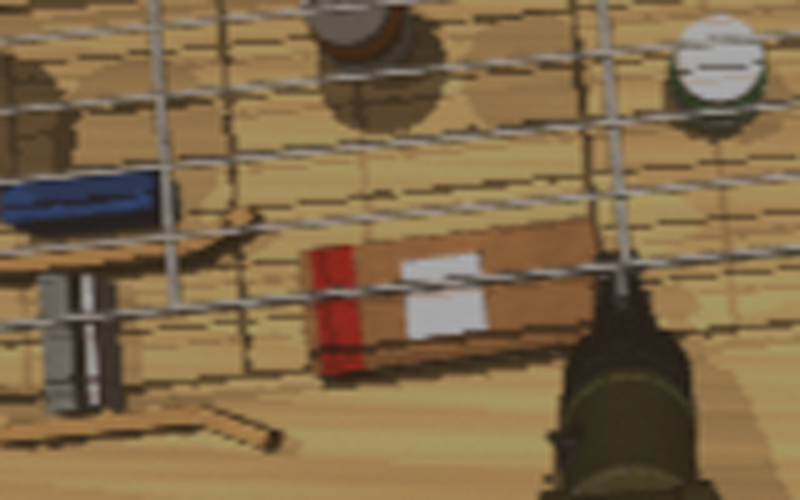

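Emit:
send_rows --pt "-0.01 -0.25 0 0 0 0 0.2" --pt "-0.01 -0.25 0 0 0 0 0.2" --pt "-0.01 -0.25 0 0 0 0 0.2" --pt "-0.01 -0.25 0 0 0 0 0.2" --pt "-0.01 -0.25 0 0 0 0 0.2" --pt "-0.01 -0.25 0 0 0 0 0.2" --pt "-0.01 -0.25 0 0 0 0 0.2" --pt "-0.01 -0.25 0 0 0 0 0.2"

```text
t: 7.62
ee_pos: [0.4872, 0.0912, 0.0465]
tcp_rot: [-3.14, -0.487, 0.111]
wrist_force: [1.1, -5.3, 4.4]
width: 0.0342
```

Run:
```python
from h import *
import cv2
s=ctrl.state();print(s['ee_pos'],s['tcp_rot'],s['joints'],s['wrist_force'],s['width'])
im=ctrl.grab_frame("top")[:,:,::-1];cv2.imwrite("pics/t7.png",cv2.resize(im[140:240,180:340],None,fx=5,fy=5,interpolation=cv2.INTER_CUBIC))
```

```text
[0.4872 0.0912 0.0465] [-3.1401 -0.4871  0.1111] [ 0.0129 -0.0953 -0.3044  2.4155  0.1698  0.3418 -0.3319] [ 1.1347 -5.2745  4.4   ] 0.03423392122178695
```

View pics/t7.png

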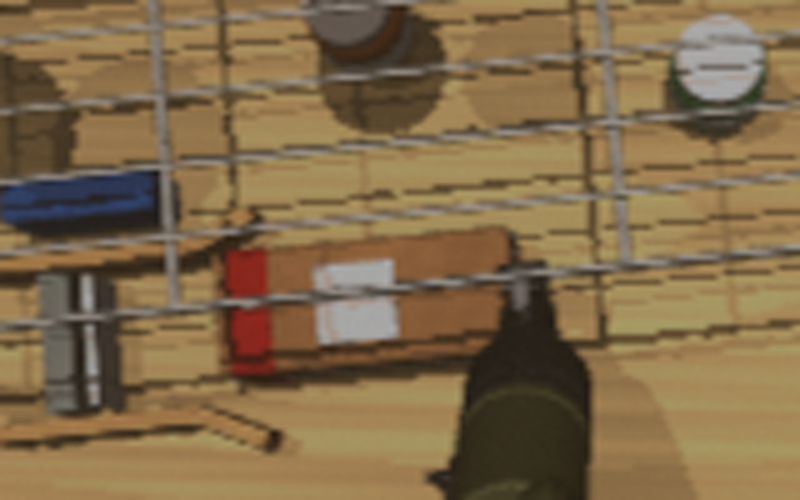

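Emit:
send_rows --pt "-0.03 -0.25 0 0 0 0 0.2" --pt "-0.03 -0.25 0 0 0 0 0.2" --pt "-0.03 -0.25 0 0 0 0 0.2" --pt "-0.03 -0.25 0 0 0 0 0.2"

```text
t: 8.0
ee_pos: [0.4806, 0.1205, 0.0449]
tcp_rot: [-3.14, -0.487, 0.111]
wrist_force: [1.3, -5.5, 4.7]
width: 0.0342
```

Run:
```python
from h import *
import cv2
s=ctrl.state();print(s['ee_pos'],s['tcp_rot'],s['joints'],s['wrist_force'],s['width'])
im=ctrl.grab_frame("top")[:,:,::-1];cv2.imwrite("pics/t8.png",cv2.resize(im[140:240,180:340],None,fx=5,fy=5,interpolation=cv2.INTER_CUBIC))
```

```text
[0.4806 0.1205 0.0449] [-3.1401 -0.4869  0.1108] [ 0.0057 -0.0874 -0.3856  2.4109  0.2732  0.353  -0.51  ] [ 1.3138 -5.508   4.6598] 0.034204341685851285
```

View pics/t8.png

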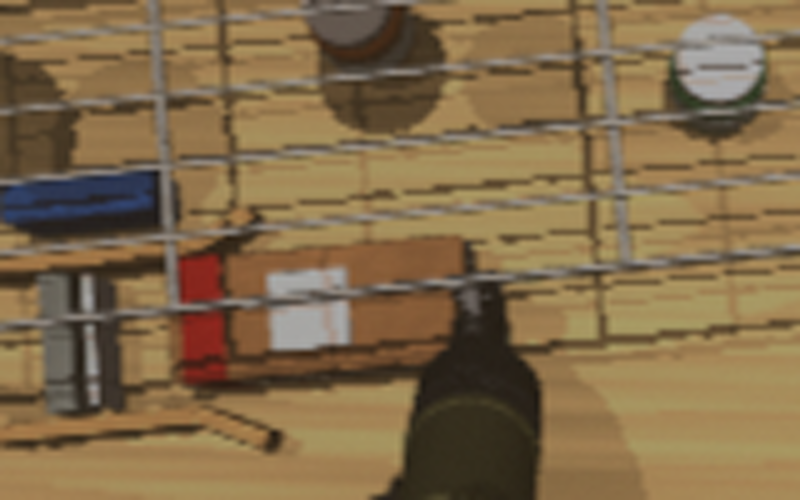

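Emit:
send_rows --pt "0 -0.22 0 0 0 0 0.2" --pt "0 -0.22 0 0 0 0 0.2" --pt "0 -0.2 0 0 0 0 0.2" --pt "0 -0.2 0 0 0 0 0.2" --pt "0 -0.15 0 0 0 0 0.2"

```text
t: 8.47
ee_pos: [0.4767, 0.1499, 0.0444]
tcp_rot: [-3.141, -0.485, 0.112]
wrist_force: [0.8, -6.4, 5.4]
width: 0.0342
```

Run:
```python
from h import *
import cv2
s=ctrl.state();print(s['ee_pos'],s['tcp_rot'],s['joints'],s['wrist_force'],s['width'])
im=ctrl.grab_frame("top")[:,:,::-1];cv2.imwrite("pics/t9.png",cv2.resize(im[140:240,180:340],None,fx=5,fy=5,interpolation=cv2.INTER_CUBIC))
```

```text
[0.4767 0.1499 0.0444] [-3.1407 -0.4854  0.1116] [-0.0078 -0.0689 -0.4567  2.3941  0.372   0.3749 -0.6758] [ 0.7759 -6.3718  5.4078] 0.03417185374301407
```

View pics/t9.png

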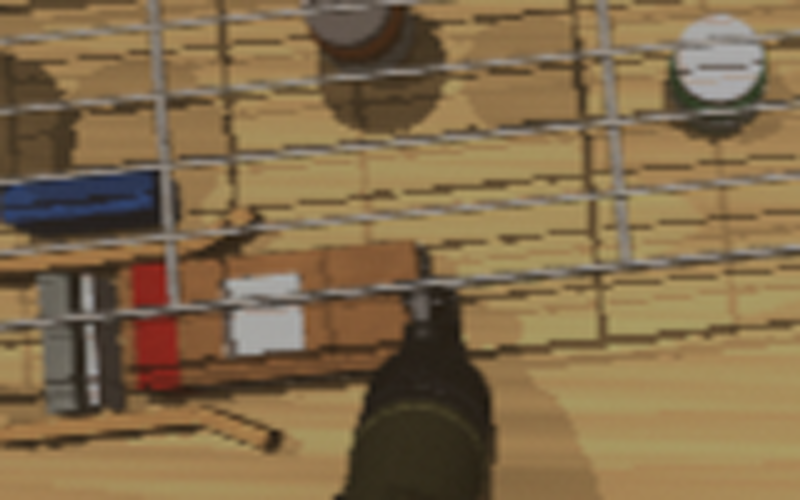

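Emit:
send_rows --pt "0 -0.12 0 0 0 0 0.2" --pt "0 -0.12 0 0 0 0 0.2" --pt "0 -0.12 0 0 0 0 0.2" --pt "0 -0.1 0 0 0 0 0.2"

```text
t: 8.85
ee_pos: [0.4749, 0.1633, 0.0442]
tcp_rot: [-3.141, -0.485, 0.112]
wrist_force: [1.3, -6.2, 5.0]
width: 0.0341
```

Emit:
send_rows --pt "0 -0.1 0 0 0 0 0.2" --pt "0 -0.1 0 0 0 0 0.2"

```text
t: 9.02
ee_pos: [0.4743, 0.169, 0.0442]
tcp_rot: [-3.141, -0.485, 0.111]
wrist_force: [1.5, -6.7, 5.0]
width: 0.0344
```

Run:
```python
from h import *
import cv2
s=ctrl.state();print(s['ee_pos'],s['tcp_rot'],s['joints'],s['wrist_force'],s['width'])
im=ctrl.grab_frame("top")[:,:,::-1];cv2.imwrite("pics/t10.png",cv2.resize(im[160:240,160:290],None,fx=6,fy=6,interpolation=cv2.INTER_CUBIC))
```

```text
[0.4743 0.169  0.0442] [-3.1413 -0.4847  0.1115] [-0.0218 -0.0534 -0.4969  2.3805  0.4353  0.3929 -0.781 ] [ 1.5456 -6.6532  5.0225] 0.03438385138000472
```

View pics/t10.png

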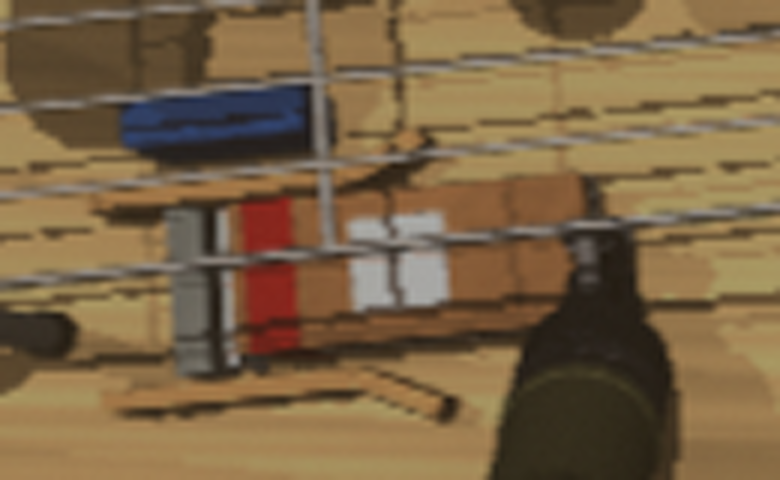

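Emit:
send_rows --pt "0 -0.08 0 0 0 0 0.2" --pt "0 -0.08 0 0 0 0 0.2"

```text
t: 9.23
ee_pos: [0.4737, 0.1737, 0.0441]
tcp_rot: [-3.141, -0.485, 0.112]
wrist_force: [0.2, -8.1, 5.1]
width: 0.0343
```

Emit:
send_rows --pt "0 -0.06 0 0 0 0 0.2" --pt "0 -0.06 0 0 0 0 0.2"

```text
t: 9.4
ee_pos: [0.4733, 0.1771, 0.0441]
tcp_rot: [3.141, -0.484, 0.111]
wrist_force: [0.9, -7.1, 6.3]
width: 0.0343
```

Emit:
send_rows --pt "0 -0.06 0 0 0 0 0.2" --pt "0 -0.06 0 0 0 0 0.2"

```text
t: 9.57
ee_pos: [0.4729, 0.1804, 0.0441]
tcp_rot: [3.141, -0.484, 0.111]
wrist_force: [1.4, -7.7, 7.0]
width: 0.0345
```

Run:
```python
from h import *
import cv2
s=ctrl.state();print(s['ee_pos'],s['tcp_rot'],s['wrist_force'],s['width'])
im=ctrl.grab_frame("top")[:,:,::-1];cv2.imwrite("pics/t11.png",cv2.resize(im[160:240,160:290],None,fx=6,fy=6,interpolation=cv2.INTER_CUBIC))
```

```text
[0.4729 0.1804 0.0441] [ 3.1409 -0.4844  0.1114] [ 1.3572 -7.7136  7.0201] 0.03450036535056595
```

View pics/t11.png

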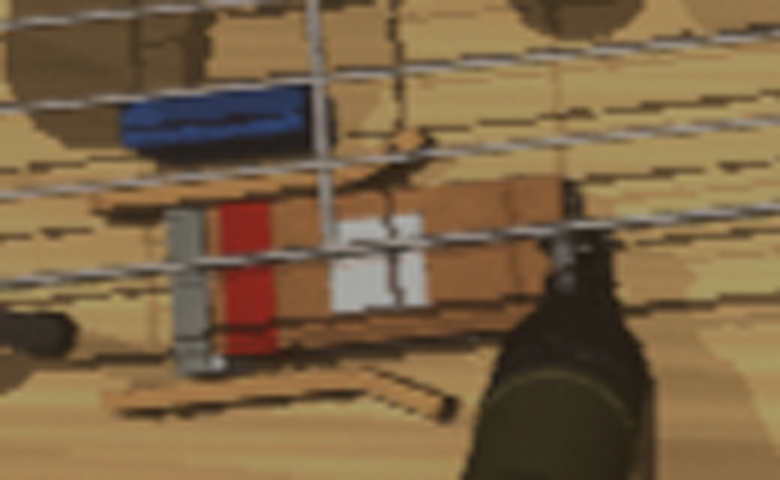

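Emit:
send_rows --pt "0 -0.05 0 0 0 0 0.2" --pt "0 -0.05 0 0 0 0 0.2"

```text
t: 9.78
ee_pos: [0.4727, 0.1809, 0.044]
tcp_rot: [3.137, -0.483, 0.11]
wrist_force: [0.8, -17.2, 10.8]
width: 0.0347
```

Emit:
send_rows --pt "0 -0.05 0 0 0 0 0.2" --pt "0 -0.05 0 0 0 0 0.2"

```text
t: 9.95
ee_pos: [0.4727, 0.1812, 0.044]
tcp_rot: [3.134, -0.482, 0.109]
wrist_force: [0.2, -23.2, 15.9]
width: 0.0341
```

Emit:
send_rows --pt "0 0 0 0 0 0 0.2" --pt "0 0.1 0 0 0 0 0.2" --pt "0 0.15 0 0 0 0 0.2" --pt "0 0.3 0 0 0 0 0.2" --pt "0 0.5 0 0 0 0 0.2" --pt "0 0.5 0 0 0 0 0.2"

```text
t: 10.45
ee_pos: [0.4763, 0.1432, 0.0434]
tcp_rot: [-3.139, -0.484, 0.116]
wrist_force: [-0.7, 0.2, -0.2]
width: 0.0344
```

Run:
```python
from h import *
import cv2
s=ctrl.state();print(s['ee_pos'],s['tcp_rot'],s['wrist_force'],s['width'])
im=ctrl.grab_frame("top")[:,:,::-1];cv2.imwrite("pics/t12.png",cv2.resize(im[160:240,160:290],None,fx=6,fy=6,interpolation=cv2.INTER_CUBIC))
im=ctrl.grab_frame("scene")[:,:,::-1];cv2.imwrite("pics/s12.png",cv2.resize(im[230:350,150:290],None,fx=5,fy=5,interpolation=cv2.INTER_CUBIC))
```

```text
[0.4763 0.1432 0.0434] [-3.139  -0.4844  0.1162] [-0.7038  0.1746 -0.1795] 0.034381238283499885
```

View pics/t12.png

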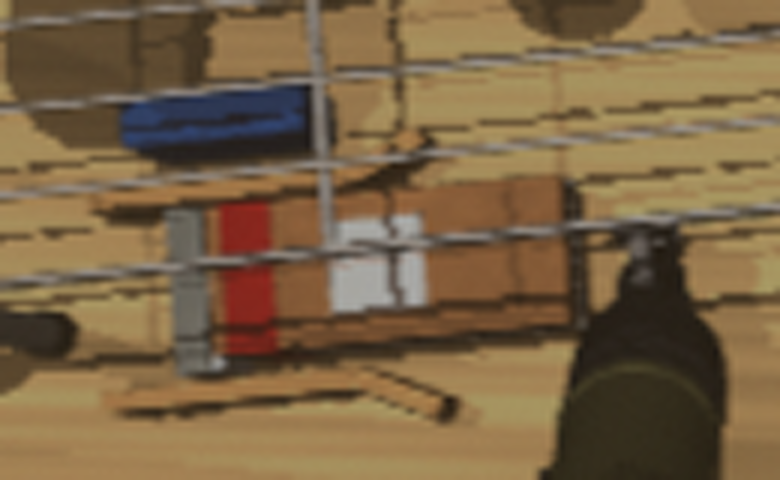

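View pics/s12.png

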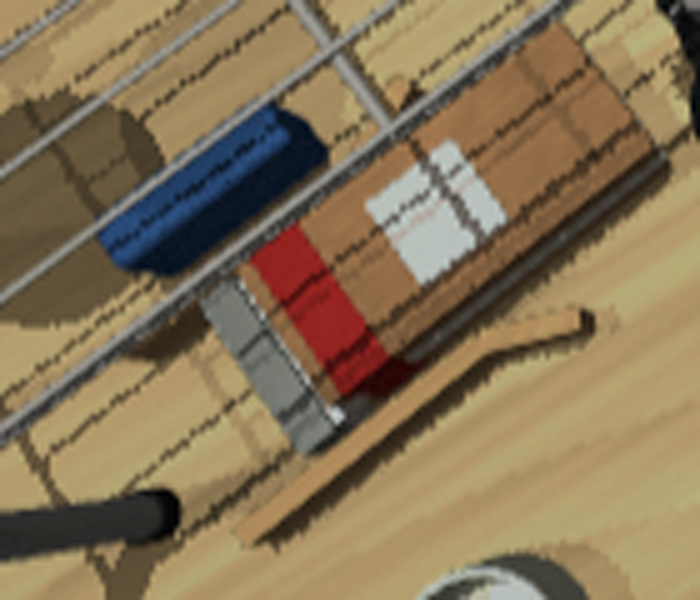

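Emit:
send_rows --pt "0 0.4 0 0 0 0 0.2" --pt "0 0.4 0 0 0 0 0.2" --pt "0 0 0 0 0 0 0.2" --pt "0 0 0 0 0 0 0.2"

```text
t: 10.88
ee_pos: [0.4793, 0.1197, 0.0435]
tcp_rot: [-3.139, -0.485, 0.114]
wrist_force: [0.0, 0.1, 1.0]
width: 0.0342
```

Run:
```python
from h import *
import cv2
s=ctrl.state();print(s['t'],s['ee_pos'],s['wrist_force'],s['joint_velocities'])
a=cv2.imread("pics/scene0.png").astype(int);b=ctrl.grab_frame("scene")[:,:,::-1]
cv2.imwrite("pics/scene_end.png",b)
d=abs(b.astype(int)-a).sum(2)
for k,(u0,u1,v0,v1) in dict(mug=(225,275,340,395),bowl=(460,512,148,200),amber=(212,245,172,207),green=(300,327,137,165)).items(): print(k,(d[v0:v1,u0:u1]>60).sum())
# plate/stop profile along lane near the plate
for y in (0.,):
  for sgn,x0 in (("far",.485),("near",.425)):
    row=[]
    for t in np.arange(-.03,.03,.003):
        p=np.array([x0-.107*t, .381+t+ -(x0-.459)*-.107,.06]); u=proj("scene",p)
        f=lambda im:int(cv2.getRectSubPix(im.astype(np.uint8),(1,1),(float(u[0]),float(u[1]))).mean())
        row.append((round(p[1],3),f(a),f(b)))
    print(sgn,row)
```

```text
10.8833 [0.4793 0.1197 0.0435] [0.0137 0.123  1.0383] [-0.0037  0.0037 -0.0181 -0.0076  0.0078 -0.0002 -0.0063]
mug 0
bowl 0
amber 0
green 0
far [(np.float64(0.354), 124, 74), (np.float64(0.357), 128, 72), (np.float64(0.36), 135, 72), (np.float64(0.363), 127, 72), (np.float64(0.366), 99, 71), (np.float64(0.369), 56, 71), (np.float64(0.372), 53, 70), (np.float64(0.375), 57, 70), (np.float64(0.378), 142, 70), (np.float64(0.381), 160, 86), (np.float64(0.384), 56, 107), (np.float64(0.387), 32, 106), (np.float64(0.39), 38, 115), (np.float64(0.393), 92, 104), (np.float64(0.396), 107, 117), (np.float64(0.399), 106, 116), (np.float64(0.402), 106, 115), (np.float64(0.405), 105, 115), (np.float64(0.408), 104, 115), (np.float64(0.411), 113, 124)]
near [(np.float64(0.347), 123, 45), (np.float64(0.35), 122, 48), (np.float64(0.353), 121, 47), (np.float64(0.356), 119, 49), (np.float64(0.359), 52, 48), (np.float64(0.362), 46, 48), (np.float64(0.365), 48, 49), (np.float64(0.368), 68, 50), (np.float64(0.371), 151, 49), (np.float64(0.374), 137, 56), (np.float64(0.377), 63, 72), (np.float64(0.38), 34, 107), (np.float64(0.383), 44, 107), (np.float64(0.386), 90, 100), (np.float64(0.389), 95, 104), (np.float64(0.392), 93, 102), (np.float64(0.395), 92, 101), (np.float64(0.398), 91, 100), (np.float64(0.401), 92, 101), (np.float64(0.404), 113, 124)]
```

View pics/scene_end.png

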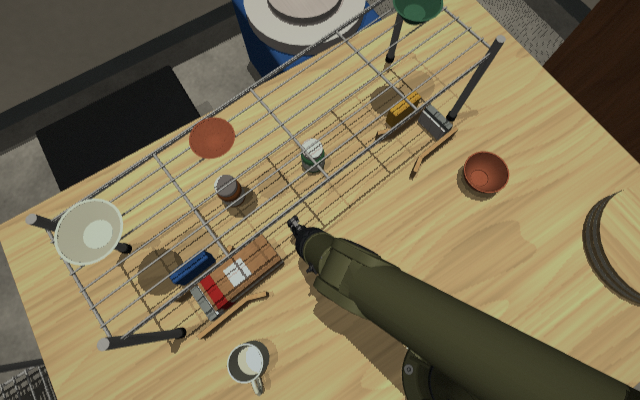

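```bash
python3 -c "
from bench import ctrl
print(ctrl.hand_in())"
```

```text
the job is handed in; nothing more can be done
None
```

The carton is lying on its side in the blue-marked bay (`bay_1`, the +y end), with the sprung plate pressed in against its stop. I tipped it by pushing near its top. Then I slid it about 135 mm between the guides, slowing to about 20 mm/s at the end, and backed the hand off. I handed the job in at about 10.9 s.

- **Plate pressed in:** The force rose slightly when the tool was at about y = 0.174, then rose sharply at 0.181. That 7–8 mm gap fits the plate's 8 mm travel. I stopped at 23 N along the slide direction (28 N in all). In the last picture the dark gap between plate and stop is gone at both ends.
- **Carton position:** After the hand let go, the carton's outline in the top view showed no visible springing back. It may sit slightly off-centre towards the far guide.
- **Other objects:** The two jars, the mug and the bowl show no pixel change from the first scene picture.
- **Hand clear:** The hand stood about 50 mm from the carton with no contact force.

**Possible failure:** While reaching in tilted under the shelf, joint 2 sat at its lower limit for a few seconds. It read -0.3008 to -0.3016 against a limit of -0.300. That is up to 1.6 mrad past, which could count against the joint-range rule if it is judged without tolerance. It had moved off the limit before the slide began.

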